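Walk the die block square to the bench fence

TASK

Walk the heavy dark die block round by pushing at its corners with the fingertips until its bright machined face is square to the bench fence, while the block is still clear of the fence by a finger's width or so: no corner may strike the fence while the block is askew. Then push the block on until the bright face lies flat against the fence, no part of it past the fence's ends, and back away. Push only, without lifting or tipping the block, and leave the other things on the table where they are.

Things in the scene. Friction and masses are not known exactly. Their poses are not given: they have to be found in the camera images.
- die_block: Loose dark grey die block, 96 (x) x 110 (y) x 40 mm high, 0.6 to 1 kg. Origin at the centre of its underside, z up. Its +x side, 110 mm long, is the bright machined face (white band 12 mm wide on that edge of the top). Starts flat on the table, 0.5 to 1 rad anticlockwise of square, centre 135 to 160 mm before the fence. A corner push turns it and moves it: about 85 mm of push per rad.
- face_left (a point): The +y end of the block's bright face, at half height (block frame: x 48, y 55, z 20 mm).
- face_right (a point): The -y end of the block's bright face, at half height (block frame: x 48, y -55, z 20 mm).
- fence: Fixed aluminium bench fence beyond the block: an upright bar 240 mm long (its y), 18 mm thick, 45 mm high, with a low foot and gussets behind it. Origin on the table line at the middle of its front face, the flat face towards the robot; its x points horizontally into the fence (away from the block), so points in front of it have negative x; z up.
- cutters: Bystander, loose: blue-handled cutters lying flat, 132x59x14 mm. Origin at the centre of its underside. Not to be disturbed.
- screwdriver_blue: Bystander, loose: screwdriver with a blue handle, 165x24x22 mm. Origin at the centre of its underside. Not to be disturbed.
- wheel_a: Bystander, loose: black toy wheel with a yellow hub lying flat, 65 mm across, high 26 mm. Origin at the centre of its underside. Not to be disturbed.
- tape_roll: Bystander, loose: roll of black tape lying flat, about 62 mm across, high 19 mm. Origin at the centre of its underside. Not to be disturbed.
- cup_of_screws: Bystander, loose: white tub with an orange lid, 61 mm across, high 42 mm. Origin at the centre of its underside. Not to be disturbed.
- wood_block_c: Bystander, loose: small plain wooden block, 26x40x22 mm. Origin at the centre of its underside. Not to be disturbed.
Mind the look-alikes: they are no part of the job. What is shaped like the die_block but blue is not meant.

How it is judged:
By the outcome, as a careful person would: the job done as asked, in the order asked, and still so for the second after the job is handed in, with the robot touching nothing.
It also fails if it takes over 64 s, if anything falls off the work surface, if the arm or the gripper's body presses on something with over 40 N, if the wrist force passes 120 N, or if a joint passes its speed limit or range.

ROBOT

A 7-joint arm with a two-finger parallel gripper is mounted at the origin on a cart in front of the work surface, level with it; the furniture and walls round the work are solid. World frame = base frame: x ahead of the robot, y to its left, z up, the work surface at z = 0. Lengths are in m, angles in rad, forces in N, time in s.
With the tool pointing down it reaches from about 0.425 to 0.875 m from the base axis. Payload 9.9 kg.
Tool frame: the origin (TCP) lies midway between the tips of the shut fingers; the grasp point (between the pads) lies 19 mm behind it (bot.grip_point_offset is the z of the grasp point in the tool frame, in m); z points along the fingers, y is the line along which they close (so a half turn about z gives the same grasp; the last joint's range is limited). The gripper opens to 85 mm and grips with 20 to 120 N. Pads are 22 mm wide; open, the fingers measure 114 mm over their backs; the gripper's body (76 mm by 85 mm) begins 54 mm behind the grasp point. The pads swing forward as they close: fully open they stand 13 mm farther back than shut.
Start: joints at [-1.33, 0.576, 0.025, 1.437, -0.015, 1.129, -0.057], TCP at [0.215, 0.64, 0.231] pointing down, gripper open.
Joint ranges: [-2.76, 2.76], [-0.34, 2.15], [-1.52, 1.57], [0.19, 2.46], [-1.09, 4.23], [0.17, 1.99], [-2.82, 2.82]. Speed limits (rad/s): [2.22, 2.22, 3.01, 3.01, 3.14, 3.14, 3.14].

INTERFACE

Orientations are given as a unit quaternion [w, x, y, z].
In Python, from cell import bot gives the robot as it stands.
- The arm moves only by the tool play_rows, never from a script. Its argument "commands" is one flat list of numbers, 5 for each row, row after row: the shift along the tool's x, y, z as a fraction of full scale, then the turn about the tool's z as a fraction of full scale, then the closure, from 0 (fully open) to 1 (shut). A call has 1 to 12 rows; each row is the pose to reach, as a shift and turn from the pose commanded when the call began, along the tool's axes at that moment; what a row does not reach only later rows make up. Full scale, the value 1, is 0.12 m for a shift and 45 degrees for a turn. A row lasts 1/12 s, in which the tool goes at most 41.7 mm and 7.16 degrees, less where a joint would pass 70% of its speed; a pose out of reach is approached as far as the arm can. A call with a number of a shift or a turn outside -1 to 1 is refused whole. A call with a gripper value outside its range is refused whole. The fingers move at their own pace and stop on an object; "newtons" is the grip in N (left out, the last holds). Time passes only in rows, so rows that repeat a pose let the fingers close. It gives the time, the measured TCP pose, the force, the opening and the grip force at its end, in the units of the state.
- bot.sense(): the state, without advancing time (a new reading comes with each control period).
- bot.read_camera(name): name is "side" or "top"; returns a dict with "img" (400x640x3 uint8, red, green, blue), "mtx" (3x3 intrinsics, pixels), "T" (4x4, takes a point from camera to world coordinates). Camera axes: x right, y up, looking along -z (the intrinsics and any distortion apply to the point x, -y, -z); pixel columns grow to the right and rows downward; lengths in m; the calibration is good to about 2 mm. A picture is of the moment at which its call begins. There is no depth.
- bot.job_done(): hands the job in; it is judged then, once.
Trained networks look in a picture, given as the dict that the camera call returned (one of the last four; its "shot" number tells which), for a name from the list of things; names that differ only in an ending like _2 or _b are one class to them, and where a whole thing is asked for, a point or a joint stands for the part that bears it (a point fixed in the world has none). Each returns a list of dicts, best first, with "conf" (0 to 1); they miss things now and then, are a little off and sometimes report something else, mostly with a low value. They report only what shows in the picture. A call takes as long as a camera call. They do not tell look-alikes from the thing itself.
- bot.search_frame(target, picture): "position" ([column, row] in pixels, amid what is visible of it).
The state is a dict: "t": time; "joint_positions": joint angles; "joint_velocities": joint speeds; "joint_torque": joint torques, N m; "tcp_pos": TCP position; "eef_rot": TCP orientation; "ft_force": force on the tool from outside, world axes, zero at the start; "moment": the same for the moment, N m; "width": finger opening in m; "grasp_force": force on a finger pad.
Only numpy, scipy, OpenCV 4.12 (cv2) and the standard library are available. Lean on these libraries where they do the work, as an engineer would, in place of code of your own. Each camera call takes 0.05 s, during which the arm holds its last target. There are 200 camera calls.

## Working session

There is one attempt and no reset: what is moved stays moved. The work goes in short steps, Python scripts to look and compute and a tool call to move; the robot and the scene stay as the last step left them, time stands still between calls to the robot, and variables do not carry over. Pictures are saved under pics/ and viewed, at most 10 in all, crops included, and the job is handed in when it is done.

Besides the shell and the picture viewer there is one more tool, called after "Emit:" as a command line: name --argument value ..., lists and objects as JSON in quotes. play_rows: Moves the arm, as the interface text tells. Shift numbers are shares of 0.12 m and turn numbers shares of 45 degrees, none past 1 either way. Its arguments: {"type":"object","properties":{"commands":{"type":"array"},"newtons":{"type":"number"}},"required":["commands"]}

```bash
mkdir -p pics; ls; python3 - <<'E'
from cell import bot
import cv2
for n in("top","side"):
    p=bot.read_camera(n); cv2.imwrite(f"pics/{n}0.png",p["img"][:,:,::-1]); print(n,p["mtx"].tolist(),p["T"].round(4).tolist(),[k for k in p])
    for o in("die_block","fence","face_left","face_right"): print(o,bot.search_frame(o,p)[:3])
s=bot.sense();print(s)
E
```

```text
pics
top [[515.6868486958552, 0.0, 320.3496063448543], [0.0, 515.6868486958552, 201.4012887112504], [0.0, 0.0, 1.0]] [[0.015, 0.9822, -0.1874, 0.296], [-0.9997, 0.018, 0.0147, 0.1053], [0.0178, 0.1871, 0.9822, 1.412], [0.0, 0.0, 0.0, 1.0]] ['img', 'mtx', 'T', 'shot']
die_block [{'position': [245.1, 152.2], 'conf': 0.72}, {'position': [242.5, 222.2], 'conf': 0.67}, {'position': [383.3, 274.9], 'conf': 0.45}]
fence [{'position': [332.6, 144.9], 'conf': 0.71}]
face_left [{'position': [313.9, 200.6], 'conf': 0.91}, {'position': [330.8, 146.5], 'conf': 0.66}, {'position': [247.2, 153.8], 'conf': 0.64}]
face_right [{'position': [243.4, 220.0], 'conf': 0.9}, {'position': [244.9, 152.0], 'conf': 0.78}, {'position': [314.7, 198.4], 'conf': 0.62}]
side [[443.1662944472911, 0.0, 322.58803700894106], [0.0, 443.1662944472911, 200.28366553933108], [0.0, 0.0, 1.0]] [[0.9699, 0.0712, -0.2328, 0.2115], [-0.2428, 0.349, -0.9051, -1.0968], [0.0168, 0.9344, 0.3558, 0.5394], [0.0, 0.0, 0.0, 1.0]] ['img', 'mtx', 'T', 'shot']
die_block [{'position': [359.1, 188.1], 'conf': 0.96}, {'position': [303.8, 191.3
[... 425 characters left out ...]
s': array([-1.32981229,  0.57571083,  0.02490931,  1.43714982, -0.01502382,
        1.12900917, -0.0564797 ]), 'joint_velocities': array([-0.0008378 , -0.00088833, -0.00065003,  0.0003777 ,  0.00016657,
       -0.00039888, -0.00087335]), 'joint_torque': array([-1.56367842e-03, -7.64875603e+01,  2.24695332e+00, -2.86081105e+01,
        1.53570139e-02,  3.68872148e-03,  1.55885459e-05]), 'tcp_pos': array([0.21538051, 0.63968695, 0.23126414]), 'eef_rot': array([-1.49399397e-05,  1.61679317e-01,  9.86843349e-01, -4.46615831e-05]), 'ft_force': array([-0.64701252, -1.16149448,  0.10154418]), 'moment': array([ 0.04541829,  0.00734761, -0.07509709]), 'grasp_force': 0.0, 'width': 0.08508922574607534}
```

```bash
python3 -c "
import cv2
i=cv2.imread('pics/top0.png')[90:310,150:450];cv2.imwrite('pics/top0c.png',cv2.resize(i,None,fx=2.6,fy=2.6,interpolation=cv2.INTER_CUBIC))"
```

```text
(no output)
```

View pics/top0c.png

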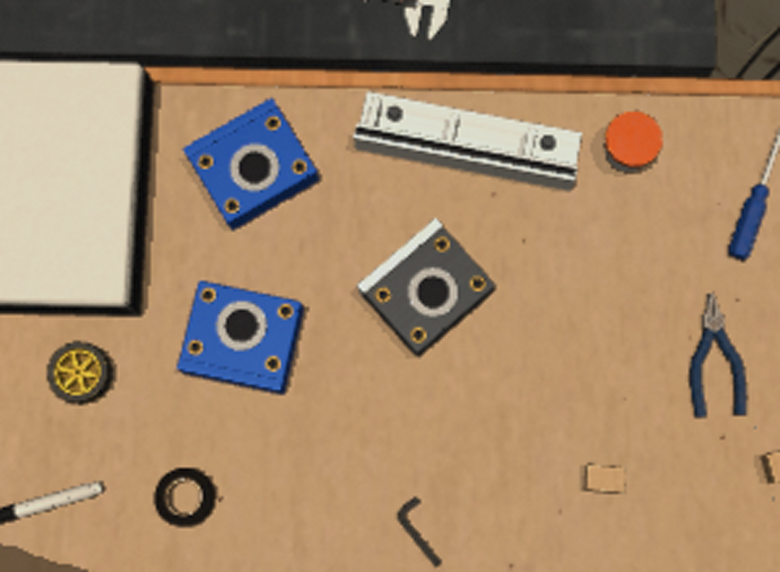

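View pics/side0.png

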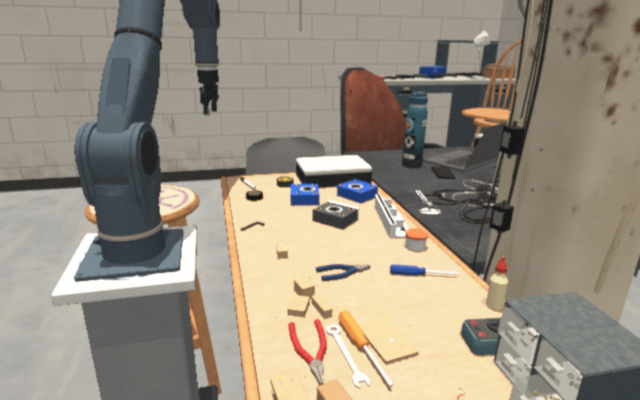

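The dark block is at crop (427,287), with the bright face's ends at (359,288) and (437,220). The fence runs from crop (357,140) to (578,185). The two blue blocks are the look-alikes. I'll zoom in on the fence and the block.

```bash
cat > h.py <<'E'
import numpy as np,cv2
from scipy.optimize import minimize
from cell import bot
def proj(p,X):
    X=np.atleast_2d(X);T=p["T"];c=(X-T[:3,3])@T[:3,:3]
    k=p["mtx"];return np.c_[k[0,0]*c[:,0]/-c[:,2]+k[0,2],-k[1,1]*c[:,1]/-c[:,2]+k[1,2]]
def back(p,uv,z):
    uv=np.atleast_2d(uv);k=p["mtx"];T=p["T"]
    d=np.c_[(uv[:,0]-k[0,2])/k[0,0],-(uv[:,1]-k[1,2])/k[1,1],-np.ones(len(uv))]@T[:3,:3].T
    return T[:3,3]+d*((z-T[2,3])/d[:,2])[:,None]
def grab(name,fn=None):
    p=bot.read_camera(name)
    if fn: cv2.imwrite(fn,p["img"][:,:,::-1])
    return p
E
python3 - <<'E'
from h import *
p=grab("top")
g=lambda c:np.array(c)/2.6+[150,90]-.3
B=back(p,g([(359,288),(437,220),(495,288),(418,355)]),.04);print(B.round(4)) 
print(np.linalg.norm(np.diff(B,axis=0),axis=1))
i=p["img"][120:235,280:380,::-1];cv2.imwrite('pics/f.png',cv2.resize(i,None,fx=5.2,fy=5.2,interpolation=cv2.INTER_NEAREST))
E
```

```text
[[0.5588 0.1729 0.04  ]
 [0.6331 0.0929 0.04  ]
 [0.5614 0.0312 0.04  ]
 [0.4895 0.1102 0.04  ]]
[0.1092419  0.09459107 0.10678577]
```

View pics/f.png

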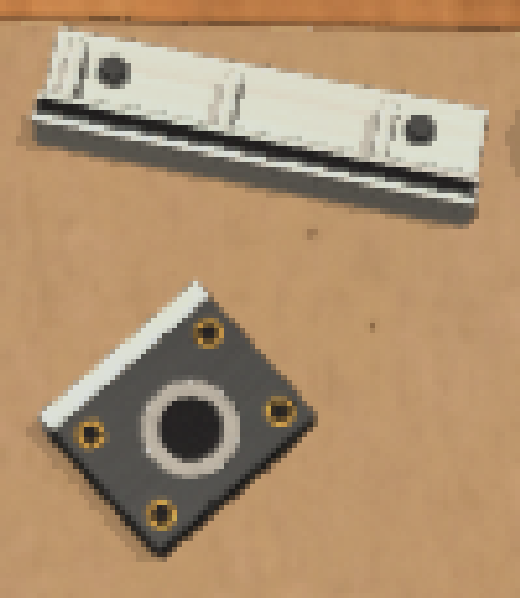

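The fence's front top edge runs from zoom (33,122) to (474,201), and its table line from (36,144) to (474,222). The block is clearly visible.

```bash
cat >> h.py <<'E'
def box(pose,hx=.048,hy=.055,h=.04):
    x,y,t=pose;c,s=np.cos(t),np.sin(t)
    return np.array([[x+c*a*hx-s*b*hy,y+s*a*hx+c*b*hy,z] for z in(0,h) for a,b in((1,1),(1,-1),(-1,-1),(-1,1))])
def mask(p,roi):
    hsv=cv2.cvtColor(p["img"],cv2.COLOR_RGB2HSV);m=((hsv[...,1]<60)).astype(np.uint8)
    m=cv2.morphologyEx(m,cv2.MORPH_CLOSE,np.ones((5,5),np.uint8))
    o=np.zeros_like(m);cv2.fillConvexPoly(o,cv2.convexHull(roi.astype(np.int32)),1);return m*o
def fit(p,g,grow=1.35,robust=True):
    c=box(g);r=proj(p,c);r=r.mean(0)+(r-r.mean(0))*grow
    m=mask(p,r).astype(float)
    def cost(v):
        h=cv2.convexHull(proj(p,box(v)).astype(np.float32))[:,0]
        w=np.zeros(m.shape,np.uint8);cv2.fillConvexPoly(w,np.round((h+.0)*256).astype(np.int32),255,cv2.LINE_AA,8)
        return np.abs(w/255.-m).sum()
    best=None
    for d in(0,.1,-.1):
        q=minimize(cost,np.array(g)+[0,0,d],method="Nelder-Mead",options=dict(initial_simplex=np.array(g)+[0,0,d]+np.array([[0,0,0],[.01,0,0],[0,.01,0],[0,0,.1]]),xatol=1e-4,fatol=.1))
        if best is None or q.fun<best.fun: best=q
    return best.x,best.fun,m.sum()
E
python3 - <<'E'
from h import *
p=grab("top")
g=lambda c:np.array(c)/5.2+[280,120]-.5
for z,c in((.045,[(33,122),(474,201)]),(0,[(36,144),(474,222)])):
    B=back(p,g(c),z);d=B[1]-B[0];print(B.round(4),np.linalg.norm(d),np.arctan2(d[0],-d[1]))
print(fit(p,[.56,.102,.81]))
q=grab("side");print(fit(q,[.56,.102,.81]))
for z in (0,.045):print(proj(q,[[.75,.19,z],[.71,-.04,z]]))
i=q["img"][170:260,290:430,::-1];cv2.imwrite('pics/fs.png',cv2.resize(i,None,fx=5.5,fy=5.5,interpolation=cv2.INTER_NEAREST))
for o in("cup_of_screws","tape_roll","wheel_a","wood_block_c","cutters","screwdriver_blue"):
    r=bot.search_frame(o,p)
    if r: print(o,back(p,r[0]["position"],.01).round(3),r[0]["conf"])
E
```

```text
[[ 0.719   0.1823  0.045 ]
 [ 0.6804 -0.0516  0.045 ]] 0.23709606581030115 -0.16372052335486173
[[ 0.7205  0.1828  0.    ]
 [ 0.6812 -0.0568  0.    ]] 0.2428058934462876 -0.1625307188423669
(array([0.56480323, 0.10360925, 0.79155016]), np.float64(168.56470588235294), np.float64(1444.0))
(array([0.56770103, 0.11876447, 0.83239471]), np.float64(154.02745098039216), np.float64(1098.0))
[[382.63276191 205.22334097]
 [398.93736122 235.20672615]]
[[383.51723997 192.56569579]
 [400.18503539 220.72862284]]
cup_of_screws [[ 0.723 -0.117  0.01 ]] 0.97
tape_roll [[0.339 0.366 0.01 ]] 0.52
wheel_a [[0.474 0.465 0.01 ]] 0.74
wood_block_c [[ 0.362 -0.09   0.01 ]] 0.52
cutters [[ 0.496 -0.189  0.01 ]] 0.92
screwdriver_blue [[ 0.648 -0.246  0.01 ]] 0.69
```

View pics/fs.png

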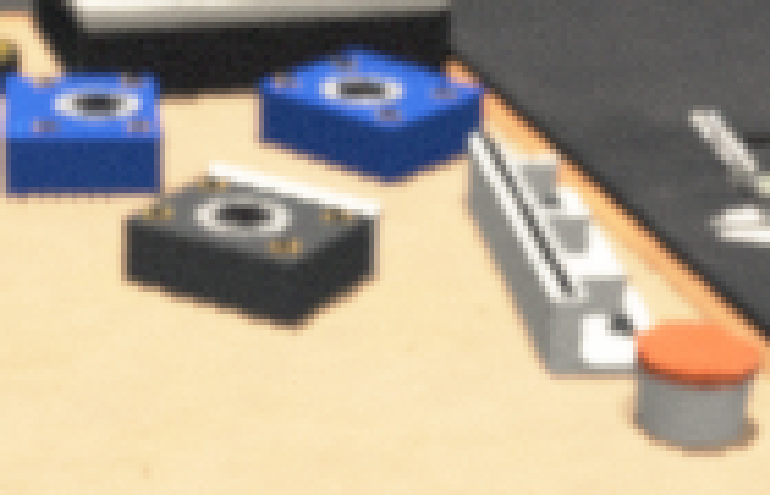

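Side view: the fence stands just this side of the table's far edge, with its gussets behind it. The cup sits near its -y end, and the block is well in front. Next I'll fix the mask fit.

```bash
python3 - <<'E'
from h import *
for n in("top","side"):
    p=grab(n);im=p["img"]
    v=np.array([.561,.102,.735]);h=cv2.convexHull(proj(p,box(v)).astype(np.float32))
    a=np.zeros(im.shape[:2],np.uint8);cv2.fillConvexPoly(a,h.astype(np.int32),1)
    ring=cv2.dilate(a,np.ones((9,9)))-cv2.dilate(a,np.ones((5,5)))
    hsv=cv2.cvtColor(im,cv2.COLOR_RGB2HSV);e=cv2.erode(a,np.ones((5,5)))
    for k in(0,1,2): print(n,k,np.percentile(hsv[...,k][ring>0],[1,5,25,50,95]),np.percentile(hsv[...,k][e>0],[5,25,50,75,90,95,99]))
    q=proj(p,box(v)).astype(int);x0,y0=q.min(0)-10;x1,y1=q.max(0)+10
    s=im[y0:y1,x0:x1].copy();mm=(cv2.cvtColor(s,cv2.COLOR_RGB2HSV)[...,1]<60)
    cv2.imwrite(f"pics/m{n}.png",cv2.resize(np.hstack([s[:,:,::-1],np.repeat(mm[...,None]*255,3,2).astype(np.uint8)]),None,fx=5,fy=5,interpolation=0))
a=cv2.imread("pics/mtop.png");b=cv2.imread("pics/mside.png");w=max(a.shape[1],b.shape[1])
f=lambda z:cv2.copyMakeBorder(z,0,0,0,w-z.shape[1],0)
o=np.vstack([f(a),f(b)]);k=min(1,800/w,600/o.shape[0]);cv2.imwrite("pics/mm.png",cv2.resize(o,None,fx=k,fy=k))
E
```

```text
top 0 [15. 15. 15. 16. 16.] [  8.  18.  19.  23.  30.  38. 170.]
top 1 [105. 107. 109. 110. 113.] [ 12.    15.    18.    31.    54.   135.4  159.68]
top 2 [183. 185. 188. 190. 192.] [ 38.    80.    83.   112.   185.   191.   216.36]
side 0 [  7.67  12.    20.    20.   114.65] [  0.  18.  30.  90. 120. 150. 165.]
side 1 [ 30.35  54.    66.    69.   173.65] [ 3.   6.  10.  16.  36.  61.  94.4]
side 2 [117. 122. 242. 249. 250.] [ 53.   57.   77.  129.  168.  193.  225.6]
```

View pics/mm.png

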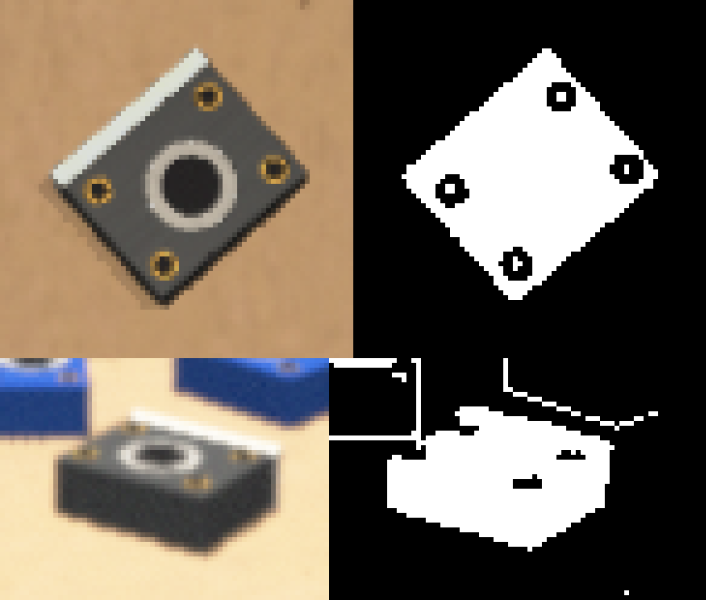

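The two views agree on the block, and the mask only loses the brass rings and some dark edges. I'll tighten it.

```bash
python3 - <<'E'
s=open('h.py').read()
a=s.index("    hsv=");b=s.index("    o=np.zeros_like")
s=s[:a]+'''    hsv=cv2.cvtColor(p["img"],cv2.COLOR_RGB2HSV);m=((hsv[...,1]<(75 if p["T"][2,3]>1 else 45))|(hsv[...,2]<100)).astype(np.uint8)
'''+s[b:]
s=s.replace("return m*o","""m=m*o
    cs,_=cv2.findContours(m,cv2.RETR_EXTERNAL,cv2.CHAIN_APPROX_NONE)
    r=np.zeros_like(m);cv2.drawContours(r,[max(cs,key=cv2.contourArea)],-1,1,-1);return r""")
s=s.replace("np.round((h+.0)*256).astype(np.int32),255,cv2.LINE_AA,8)","np.round((h*8+3.5)*16).astype(np.int32),255,cv2.LINE_8,4)\n        w=cv2.resize(w,m.shape[::-1],interpolation=cv2.INTER_AREA)").replace("w=np.zeros(m.shape,np.uint8)","w=np.zeros((m.shape[0]*8,m.shape[1]*8),np.uint8)")
open('h.py','w').write(s)
E
cat >> h.py <<'E'
TF=-.163;F=np.array([.7,.064])   # fence angle, mid of front face
def rep(v):
    d=v[:2]-F;nx=np.array([np.cos(TF),np.sin(TF)]);ny=np.array([-nx[1],nx[0]])
    c=box(v)[:4,:2]-F
    print("pose",v.round(4),"askew deg",np.degrees(v[2]-TF).round(2),"fence xy",(d@nx).round(4),(d@ny).round(4),"corners",(c@np.c_[nx,ny]).round(4).tolist())
E
python3 - <<'E'
from h import *
for n in("top","side"):
    p=grab(n);r=fit(p,[.561,.102,.735],1.2);print(n,r);rep(r[0])
E
```

```text
top (array([0.56386969, 0.10410061, 0.74108756]), np.float64(44.70196078431373), np.float64(1502.0))
pose [0.5639 0.1041 0.7411] askew deg 51.8 fence xy -0.1408 0.0175 corners [[-0.1544, 0.0892], [-0.0679, 0.0212], [-0.1273, -0.0543], [-0.2137, 0.0138]]
side (array([0.56530676, 0.10989062, 0.77994847]), np.float64(104.78823529411764), np.float64(908.0))
pose [0.5653 0.1099 0.7799] askew deg 54.03 fence xy -0.1404 0.0234 corners [[-0.1567, 0.0946], [-0.0676, 0.03], [-0.124, -0.0477], [-0.2131, 0.0169]]
```

```bash
cat >> h.py <<'E'
from scipy.spatial.transform import Rotation as R
def cmds(targets):
    """targets: (x,y,z,angle of -tool x in world [rad]) -> commands from present pose"""
    s=bot.sense();w=s["eef_rot"];Q=R.from_quat([w[1],w[2],w[3],w[0]]).as_matrix()
    a0=np.arctan2(-Q[1,0],-Q[0,0])
    print("tcp",s["tcp_pos"].round(4),"ang",np.degrees(a0).round(2),"t",s["t"],"F",s["ft_force"].round(1),"w",round(s["width"],3))
    for t in targets:
        d=Q.T@(np.array(t[:3])-s["tcp_pos"])/.12;da=(t[3]-a0+np.pi)%(2*np.pi)-np.pi
        print(d.round(3),(-da/np.radians(45)).round(3))
def bf(v,x,y):
    c,s=np.cos(v[2]),np.sin(v[2]);return v[0]+c*x-s*y,v[1]+s*x+c*y
E
python3 - <<'E'
from h import *
v=np.array([.5639,.1041,.741])
cmds([(*bf(v,-.078,.04),.2,v[2]),(*bf(v,-.078,.04),.012,v[2])])
E
```

```text
tcp [0.2154 0.6397 0.2313] ang -18.61 t 1.15 F [-0.2 -0.3 -0.1] w 0.085
[-3.57  -3.711  0.261] -1.357
[-3.57  -3.711  1.828] -1.357
```

Emit:
play_rows --commands '[-0.3, -0.31, 0.02, 0, 1, -0.6, -0.62, 0.04, 0, 1, -0.9, -0.93, 0.06, 0, 1, -0.9, -0.93, 0.06, 0, 1]' --newtons 40

```text
t: 1.48
tcp_pos: [0.2839, 0.496, 0.224]
eef_rot: [0.001, 0.163, 0.987, -0.001]
ft_force: [1.9, -0.2, 0.2]
width: 0.0389
grasp_force: 0.0
```

Emit:
play_rows --commands '[-0.3, -0.31, 0.02, 0, 1, -0.6, -0.62, 0.04, 0, 1, -0.9, -0.93, 0.06, 0, 1, -0.9, -0.93, 0.06, 0, 1]'

```text
t: 1.82
tcp_pos: [0.3502, 0.3557, 0.217]
eef_rot: [0.0, 0.163, 0.987, -0.0]
ft_force: [1.3, -0.4, -0.8]
width: -0.0001
grasp_force: 0.0
```

Emit:
play_rows --commands '[-0.3, -0.31, 0.02, 0, 1, -0.6, -0.62, 0.04, 0, 1, -0.9, -0.93, 0.06, 0, 1, -0.9, -0.93, 0.06, 0, 1]'

```text
t: 2.15
tcp_pos: [0.4167, 0.2155, 0.2099]
eef_rot: [0.0, 0.163, 0.987, -0.0]
ft_force: [1.5, -0.5, 0.3]
width: -0.0003
grasp_force: 0.0
```

Emit:
play_rows --commands '[-0.3, -0.31, 0.02, -0.15, 1, -0.6, -0.62, 0.04, -0.3, 1, -0.87, -0.92, 0.06, -0.45, 1, -0.87, -0.92, 0.06, -0.6, 1, -0.87, -0.92, 0.06, -0.7, 1, -0.87, -0.92, 0.06, -0.7, 1]'

```text
t: 2.65
tcp_pos: [0.4801, 0.0783, 0.2025]
eef_rot: [0.0, -0.112, 0.994, -0.0]
ft_force: [-0.3, 0.2, -0.1]
width: 0.0004
grasp_force: 0.0
```

```bash
python3 - <<'E'
from h import *
v=np.array([.5639,.1041,.741])
cmds([(*bf(v,-.078,.04),.11,v[2])])
E
```

```text
tcp [0.4801 0.0783 0.2025] ang 12.87 t 2.65 F [-0.3  0.2 -0.1] w 0.0
[0.002 0.024 0.771] -0.657
```

Emit:
play_rows --commands '[0, 0.02, 0.25, -0.15, 1, 0, 0.02, 0.5, -0.3, 1, 0, 0.02, 0.77, -0.45, 1, 0, 0.02, 0.77, -0.66, 1, 0, 0.02, 0.77, -0.66, 1, 0, 0.02, 0.77, -0.66, 1]'

```text
t: 3.15
tcp_pos: [0.4782, 0.0849, 0.1096]
eef_rot: [-0.0, -0.363, 0.932, 0.0]
ft_force: [-0.3, 0.1, 0.4]
width: -0.0001
grasp_force: 0.0
```

Emit:
play_rows --commands '[0, 0, 0.25, 0, 1, 0, 0, 0.5, 0, 1, 0, 0, 0.7, 0, 1, 0, 0, 0.81, 0, 1, 0, 0, 0.81, 0, 1, 0, 0, 0.81, 0, 1]'

```text
t: 3.65
tcp_pos: [0.4785, 0.0843, 0.013]
eef_rot: [-0.0, -0.362, 0.932, 0.0]
ft_force: [0.7, -0.1, 0.3]
width: 0.0
grasp_force: 0.0
```

```bash
cat >> h.py <<'E'
def arc(v,angs,icr=-.04,xc=-.059,yc=.04,z=.012):
    """targets turning block v clockwise by angs about block point (0,icr), contact at block (xc,yc)"""
    px,py=bf(v,0,icr);o=[]
    for a in angs:
        w=[0,0,v[2]-a];cx,cy=bf(w,0,-icr);q=[px+cx,py+cy,v[2]-a];o.append((*bf(q,xc,yc),z,q[2]))
    cmds(o)
E
python3 - <<'E'
from h import *
p=grab("top","pics/t1.png");r=fit(p,[.5639,.1041,.741],1.15);print(r[1:]);rep(r[0])
v=np.array([.5639,.1041,.741])
arc(v,[0,.1,.2,.3,.4])
E
```

```text
(np.float64(236.87450980392157), np.float64(1746.0))
pose [0.562  0.1004 0.736 ] askew deg 51.51 fence xy -0.142 0.0135 corners [[-0.1552, 0.0853], [-0.0691, 0.0169], [-0.1289, -0.0583], [-0.215, 0.0102]]
tcp [0.4791 0.0842 0.0136] ang 42.51 t 3.7 F [-0.5 -0.5 -0.1] w -0.0
[-0.142 -0.022  0.014] 0.001
[-0.211  0.024  0.014] 0.129
[-0.284  0.063  0.014] 0.256
[-0.361  0.094  0.014] 0.383
[-0.44   0.117  0.014] 0.511
```

Emit:
play_rows --commands '[-0.07, 0, 0, 0, 1, -0.12, -0.02, 0, 0, 1, -0.15, -0.02, 0, 0, 1, -0.18, 0, 0, 0.06, 1, -0.21, 0.02, 0, 0.13, 1, -0.245, 0.04, 0, 0.19, 1, -0.285, 0.06, 0, 0.255, 1, -0.32, 0.075, 0, 0.32, 1, -0.36, 0.09, 0, 0.38, 1, -0.36, 0.09, 0, 0.38, 1]'

```text
t: 4.53
tcp_pos: [0.5033, 0.1216, 0.0133]
eef_rot: [-0.0, -0.22, 0.976, 0.0]
ft_force: [-2.3, 0.6, 0.3]
width: -0.0
grasp_force: 1.0
```

```bash
python3 - <<'E'
from h import *
p=grab("top");r=fit(p,[.575,.102,.5],1.15);print(r[1:]);rep(r[0])
cmds([])
i=p["img"][120:240,250:390,::-1];cv2.imwrite('pics/a1.png',cv2.resize(i,None,fx=5,fy=5,interpolation=0))
E
```

```text
(np.float64(389.65490196078434), np.float64(1916.0))
pose [0.5718 0.1109 0.4849] askew deg 37.12 fence xy -0.1341 0.0255 corners [[-0.1291, 0.0983], [-0.0627, 0.0106], [-0.1392, -0.0473], [-0.2056, 0.0404]]
tcp [0.5034 0.1213 0.0133] ang 25.55 t 4.5833 F [-1.4  0.7  0.4] w -0.0
```

View pics/a1.png

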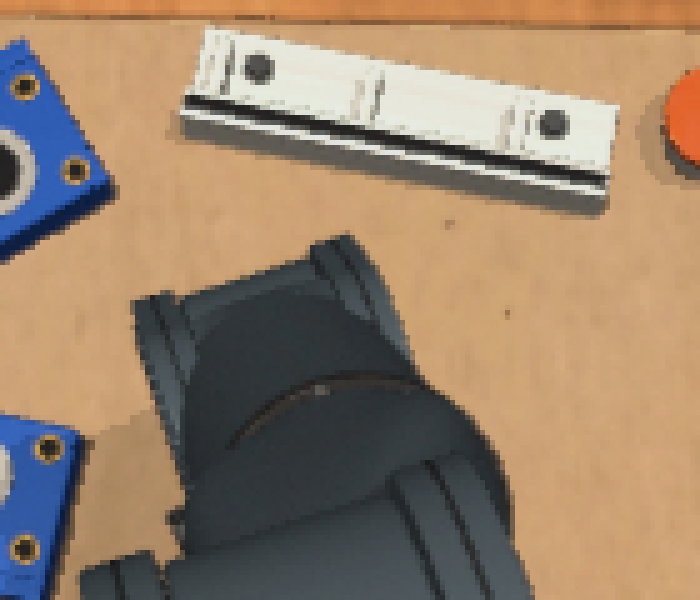

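The arm hides the block from above here, so I'll use the side view.

```bash
python3 - <<'E'
from h import *
p=grab("side")
i=p["img"][165:245,290:410,::-1];cv2.imwrite('pics/a2.png',cv2.resize(i,None,fx=6,fy=6,interpolation=cv2.INTER_CUBIC))
print(bot.search_frame("face_right",p)[:2],bot.search_frame("die_block",p)[:3])
E
```

```text
[{'position': [297.3, 195.6], 'conf': 0.85}, {'position': [339.6, 209.2], 'conf': 0.79}] [{'position': [340.7, 212.4], 'conf': 0.87}, {'position': [360.5, 189.7], 'conf': 0.86}, {'position': [296.4, 193.0], 'conf': 0.67}]
```

View pics/a2.png

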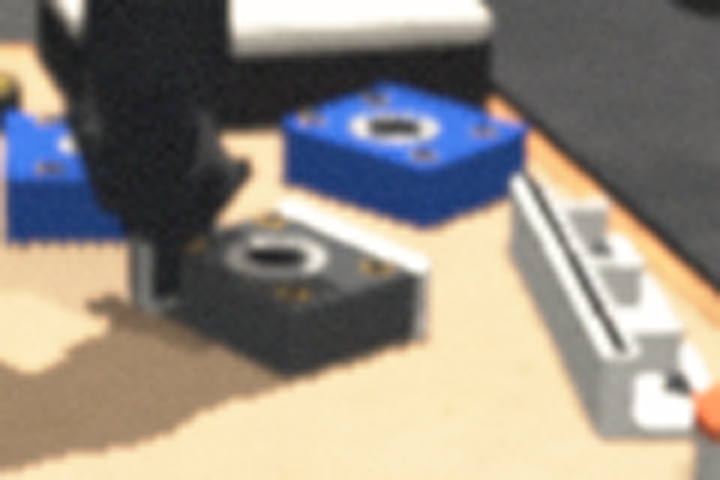

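Side view: the block has turned clockwise, with the finger on its rear-left. The bright face's right end is at crop (425,272), its left end at (285,200), and the rear-right bottom corner at (287,375). I'll solve the pose from these corners.

```bash
cat >> h.py <<'E'
from scipy.optimize import least_squares
def corners(p,idx,uv,g):
    # idx into box(): 0 FL,1 FR,2 RR,3 RL bottoms; +4 tops
    r=least_squares(lambda v:(proj(p,box(v))[idx]-uv).ravel(),g);print("res px",r.fun.round(1));return r.x
E
python3 - <<'E'
from h import *
p=grab("side")
v=corners(p,[2,1,5,4,6],np.array([(287,375),(418,345),(426,271),(285,199),(287,318)])/6+[290,165]-.1,[.575,.11,.45]);rep(v)
arc(v,[0,.1,.2,.3,.4])
E
```

```text
res px [-0.7  2.   1.  -1.   0.3 -0.9 -0.3  0.9 -0.3 -1.1]
pose [0.5672 0.1055 0.4471] askew deg 34.95 fence xy -0.1378 0.0194 corners [[-0.13, 0.092], [-0.067, 0.0018], [-0.1456, -0.0532], [-0.2087, 0.037]]
tcp [0.5038 0.1206 0.0131] ang 25.53 t 4.7833 F [-1.  -0.2  0.6] w 0.0
[ 0.069 -0.009  0.009] -0.002
[0.001 0.037 0.009] 0.126
[-0.073  0.076  0.009] 0.253
[-0.149  0.107  0.01 ] 0.38
[-0.229  0.131  0.01 ] 0.508
```

```bash
python3 - <<'E'
from h import *
v=np.array([.574,.110,.446]);arc(v,[0,.1,.2,.3,.4,.5])
E
```

```text
tcp [0.5038 0.1206 0.0131] ang 25.53 t 4.7833 F [-1.  -0.2  0.6] w 0.0
[0.002 0.001 0.009] -0.0
[-0.067  0.047  0.009] 0.127
[-0.141  0.085  0.009] 0.254
[-0.217  0.117  0.01 ] 0.382
[-0.297  0.14   0.01 ] 0.509
[-0.378  0.155  0.01 ] 0.636
```

Then back off and lift, to clear the top camera's view.

Emit:
play_rows --commands '[-0.03, 0.025, 0, 0.06, 1, -0.067, 0.047, 0, 0.127, 1, -0.1, 0.067, 0, 0.19, 1, -0.141, 0.085, 0, 0.254, 1, -0.18, 0.1, 0, 0.32, 1, -0.217, 0.117, 0, 0.38, 1, -0.255, 0.13, 0, 0.445, 1, -0.297, 0.14, 0, 0.51, 1, -0.335, 0.148, 0, 0.57, 1, -0.378, 0.155, 0, 0.636, 1, -0.378, 0.155, 0, 0.636, 1]'

```text
t: 5.7
tcp_pos: [0.5363, 0.1576, 0.0129]
eef_rot: [-0.0, 0.028, 1.0, 0.0]
ft_force: [-1.7, 1.1, -0.1]
width: -0.0001
grasp_force: 0.9
```

Emit:
play_rows --commands '[0.2, 0, 0, 0, 1, 0.45, 0, 0, 0, 1, 0.45, 0, 0, 0, 1, 0.45, 0, -0.3, 0, 1, 0.45, 0, -0.6, 0, 1, 0.45, 0, -0.95, 0, 1, 0.45, 0, -0.95, 0, 1]'

```text
t: 6.28
tcp_pos: [0.4861, 0.1603, 0.1334]
eef_rot: [0.005, 0.027, 1.0, 0.002]
ft_force: [1.1, 1.0, -0.1]
width: 0.0002
grasp_force: 0.0
```

```bash
python3 - <<'E'
from h import *
p=grab("top");r=fit(p,[.60,.11,-.05],1.15);print(r[1:]);rep(r[0]);cmds([])
i=p["img"][120:240,250:390,::-1];cv2.imwrite('pics/a3.png',cv2.resize(i,None,fx=5,fy=5,interpolation=0))
E
```

```text
(np.float64(182.23529411764704), np.float64(1689.0))
pose [ 0.5932  0.1196 -0.05  ] askew deg 6.48 fence xy -0.1145 0.0376 corners [[-0.073, 0.0976], [-0.0606, -0.0117], [-0.156, -0.0225], [-0.1684, 0.0868]]
tcp [0.4852 0.1603 0.1308] ang -3.06 t 6.3333 F [ 0.6 -0.7 -0.7] w -0.0
```

View pics/a3.png

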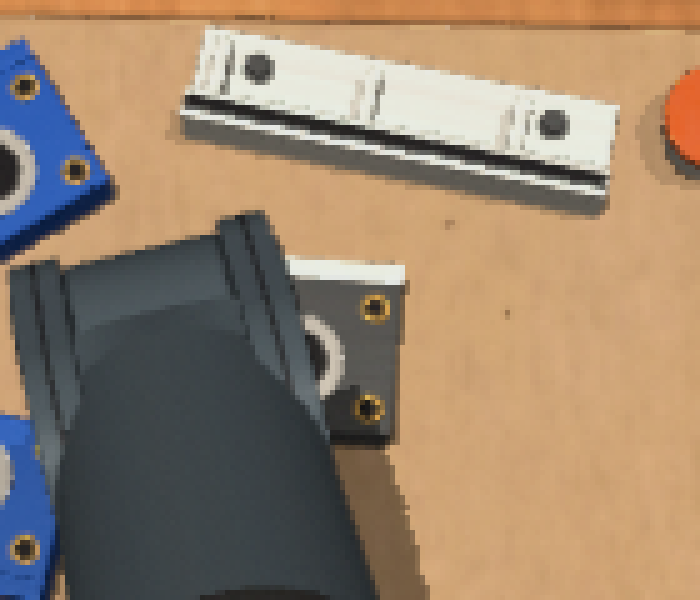

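The bright face's right end is at crop (404,265) and its visible edge slopes to (288,258), so the block is about 6-7° askew. It is well clear of the fence. Next comes a two-finger push with the tool set to the fence angle.

```bash
python3 - <<'E'
from h import *
p=grab("top")
B=back(p,np.array([(404.5,265),(289,258),(396,437)])/5+[250,120]-.4,.04);print(B.round(4))
th=-.05;c,s=np.cos(th),np.sin(th)
v=np.array([B[0,0]-(c*.048+s*.055),B[0,1]-(s*.048-c*.055),th]);rep(v)
u=np.array([v[0],v[1],TF]);a=bf(u,-.1,0);b=bf(u,-.08,0)
cmds([(*a,.11,TF),(*b,.010,TF),(*bf(u,-.062,0),.01,TF)])
E
```

```text
[[0.6386 0.0581 0.04  ]
 [0.6413 0.1214 0.04  ]
 [0.5428 0.0616 0.04  ]]
pose [ 0.5934  0.1154 -0.05  ] askew deg 6.47 fence xy -0.1135 0.0335 corners [[-0.072, 0.0935], [-0.0596, -0.0158], [-0.155, -0.0266], [-0.1674, 0.0827]]
tcp [0.4839 0.1601 0.1289] ang -3.05 t 6.3833 F [ 0.1 -0.8 -0.7] w 0.0
[-0.102 -0.232  0.157] 0.14
[-0.264 -0.252  0.991] 0.14
[-0.413 -0.268  0.992] 0.14
```

Emit:
play_rows --commands '[-0.1, -0.23, 0.1, 0.14, 0.4, -0.1, -0.23, 0.15, 0.14, 0.4, -0.15, -0.24, 0.4, 0.14, 0.4, -0.2, -0.25, 0.7, 0.14, 0.4, -0.22, -0.25, 0.95, 0.14, 0.4, -0.22, -0.25, 0.97, 0.14, 0.4, -0.22, -0.25, 0.97, 0.14, 0.4]'

```text
t: 6.97
tcp_pos: [0.5052, 0.1274, 0.0085]
eef_rot: [-0.002, 0.082, 0.997, -0.001]
ft_force: [0.1, -0.6, 0.3]
width: 0.0512
grasp_force: 0.0
```

```bash
python3 - <<'E'
from h import *
n=np.array([np.cos(TF),np.sin(TF)]);m=np.array([-n[1],n[0]])
def f(x,y=.0335):return (*(F+n*x+m*y),.012,TF)
cmds([f(-.19),f(-.17),f(-.15),f(-.14)])
E
```

```text
tcp [0.5052 0.1274 0.0085] ang -9.43 t 6.9667 F [ 0.1 -0.6  0.3] w 0.051
[-0.104  0.022 -0.03 ] -0.002
[-0.27   0.022 -0.031] -0.002
[-0.437  0.022 -0.032] -0.002
[-0.52   0.022 -0.032] -0.002
```

Emit:
play_rows --commands '[-0.05, 0.01, -0.02, 0, 0.4, -0.1, 0.02, -0.03, 0, 0.4, -0.15, 0.02, -0.03, 0, 0.4, -0.19, 0.02, -0.03, 0, 0.4, -0.23, 0.02, -0.03, 0, 0.4, -0.27, 0.02, -0.03, 0, 0.4, -0.31, 0.02, -0.03, 0, 0.4, -0.35, 0.02, -0.03, 0, 0.4, -0.39, 0.02, -0.03, 0, 0.4, -0.42, 0.02, -0.03, 0, 0.4, -0.44, 0.02, -0.03, 0, 0.4, -0.44, 0.02, -0.03, 0, 0.4]'

```text
t: 7.97
tcp_pos: [0.5585, 0.1225, 0.0145]
eef_rot: [-0.001, 0.082, 0.997, 0.0]
ft_force: [-5.8, 0.8, 2.7]
width: 0.0511
grasp_force: 2.4
```

```bash
python3 - <<'E'
from h import *
p=grab("side");cmds([])
i=p["img"][165:245,300:420,::-1];cv2.imwrite('pics/a4.png',cv2.resize(i,None,fx=6,fy=6,interpolation=cv2.INTER_CUBIC))
print(((proj(p,box([F[0]-.091*np.cos(TF)-.033*np.sin(TF),F[1]-.091*np.sin(TF)+.033*np.cos(TF),TF]))-[300,165])*6).round().tolist())
E
```

```text
tcp [0.5585 0.1225 0.0145] ang -9.4 t 8.0167 F [-6.2  0.5  2.5] w 0.051
[[382.0, 273.0], [419.0, 356.0], [228.0, 360.0], [205.0, 276.0], [385.0, 204.0], [423.0, 283.0], [231.0, 286.0], [207.0, 207.0]]
```

View pics/a4.png

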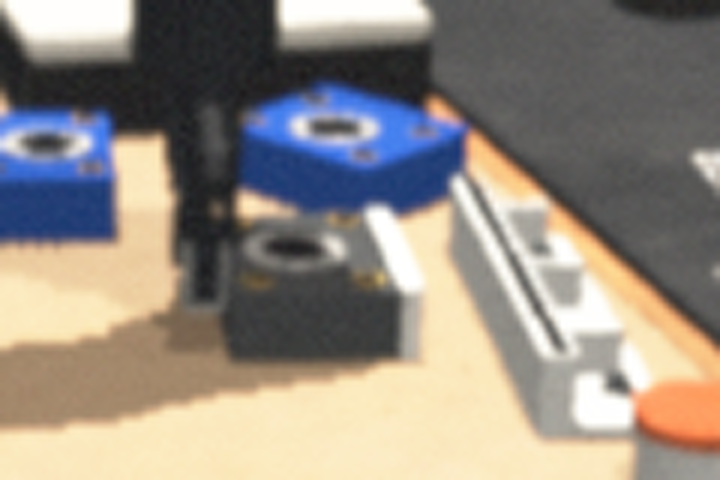

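The block is square: its seen corners, such as (382,207), (422,290) and (415,358), match the square prediction. The gap to the fence is about 43 mm. Now I'll push it on slowly.

Emit:
play_rows --commands '[-0.03, 0, 0, 0, 0.4, -0.06, 0, 0, 0, 0.4, -0.09, 0, 0, 0, 0.4, -0.12, 0, 0, 0, 0.4, -0.15, 0, 0, 0, 0.4, -0.18, 0, 0, 0, 0.4, -0.205, 0, 0, 0, 0.4, -0.23, 0, 0, 0, 0.4, -0.25, 0, 0, 0, 0.4, -0.265, 0, 0, 0, 0.4, -0.275, 0, 0, 0, 0.4, -0.275, 0, 0, 0, 0.4]'

```text
t: 9.02
tcp_pos: [0.5906, 0.117, 0.0144]
eef_rot: [-0.002, 0.082, 0.997, -0.0]
ft_force: [-6.2, 1.4, 2.9]
width: 0.0513
grasp_force: 3.0
```

```bash
python3 - <<'E'
from h import *
p=grab("side");cmds([])
d=bot.sense()["tcp_pos"][:2]-F;print(d@[np.cos(TF),np.sin(TF)])
i=p["img"][165:245,300:420,::-1];cv2.imwrite('pics/a5.png',cv2.resize(i,None,fx=6,fy=6,interpolation=cv2.INTER_CUBIC))
E
```

```text
tcp [0.5906 0.117  0.0144] ang -9.41 t 9.0667 F [-6.3  1.1  3.4] w 0.051
-0.11655428515796298
```

View pics/a5.png

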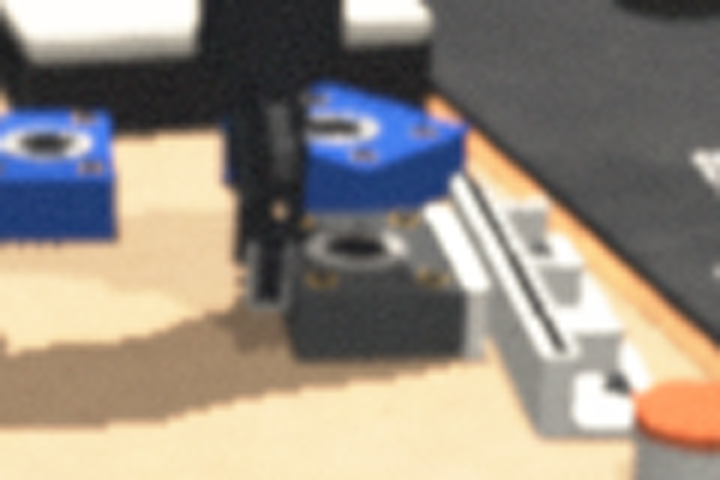

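The side view shows a narrow, even gap between the bright face at crop (485,290) and the fence. From here I'll creep in by force feedback.

Emit:
play_rows --commands '[-0.01, 0, 0, 0, 0.4, -0.02, 0, 0, 0, 0.4, -0.03, 0, 0, 0, 0.4, -0.04, 0, 0, 0, 0.4, -0.05, 0, 0, 0, 0.4, -0.05, 0, 0, 0, 0.4]'

```text
t: 9.57
tcp_pos: [0.5964, 0.1161, 0.0144]
eef_rot: [-0.002, 0.082, 0.997, -0.0]
ft_force: [-6.5, 0.7, 4.5]
width: 0.0512
grasp_force: 3.2
```

Emit:
play_rows --commands '[-0.01, 0, 0, 0, 0.4, -0.02, 0, 0, 0, 0.4, -0.02, 0, 0, 0, 0.4]'

```text
t: 9.82
tcp_pos: [0.5972, 0.1159, 0.0143]
eef_rot: [-0.003, 0.082, 0.997, -0.0]
ft_force: [-10.2, 1.9, 8.9]
width: 0.0514
grasp_force: 5.7
```

Emit:
play_rows --commands '[-0.01, 0, 0, 0, 0.4, -0.02, 0, 0, 0, 0.4, -0.02, 0, 0, 0, 0.4]'

```text
t: 10.07
tcp_pos: [0.5972, 0.1159, 0.0141]
eef_rot: [-0.005, 0.082, 0.997, -0.0]
ft_force: [-18.7, 3.1, 12.6]
width: 0.0513
grasp_force: 9.4
```

Emit:
play_rows --commands '[-0.01, 0, 0, 0, 0.4, -0.02, 0, 0, 0, 0.4, -0.02, 0, 0, 0, 0.4]'

```text
t: 10.32
tcp_pos: [0.5973, 0.1159, 0.0139]
eef_rot: [-0.007, 0.082, 0.997, -0.0]
ft_force: [-25.5, 3.9, 19.3]
width: 0.0509
grasp_force: 13.1
```

Emit:
play_rows --commands '[0.02, 0, 0, 0, 0.4, 0.04, 0, 0, 0, 0.4, 0.1, 0, 0, 0, 0.4, 0.3, 0, 0, 0, 0.4, 0.6, 0, 0, 0, 0.4, 0.6, 0, -0.2, 0, 0.4, 0.6, 0, -0.5, 0, 0.4, 0.6, 0, -0.9, 0, 0.4, 0.6, 0, -0.9, 0, 0.4]'

```text
t: 11.07
tcp_pos: [0.5373, 0.1267, 0.1284]
eef_rot: [0.004, 0.083, 0.997, 0.002]
ft_force: [1.4, -0.1, -0.7]
width: 0.0514
grasp_force: 0.0
```

Emit:
play_rows --commands '[0, 0.3, -0.1, 0, 0.4, 0, 0.6, -0.2, 0, 0.4, 0, 0.95, -0.3, 0, 0.4, 0, 0.95, -0.5, 0, 0.4, 0, 0.95, -0.5, 0, 0.4]'

```text
t: 11.48
tcp_pos: [0.5547, 0.2433, 0.1862]
eef_rot: [0.003, 0.08, 0.997, 0.002]
ft_force: [0.6, -1.0, 0.7]
width: 0.0516
grasp_force: 0.0
```

```bash
python3 - <<'E'
from h import *
cmds([])
n=np.array([np.cos(TF),np.sin(TF)]);m=np.array([-n[1],n[0]])
c=F-.048*n+.033*m
for k in("top","side"):
    p=grab(k);im=p["img"];hsv=cv2.cvtColor(im,cv2.COLOR_RGB2HSV)
    # rear-edge and right-side edges of top face: trace along block axes, brightness/saturation
    for yy in (-.045,-.02,.02,.045):
        xs=np.arange(-.08,.03,.002);P=[[*(c+n*x+m*yy),.04] for x in xs]
        uv=proj(p,P)
        V=cv2.remap(hsv,uv[:,0].astype(np.float32)[None],uv[:,1].astype(np.float32)[None],cv2.INTER_LINEAR)[0]
        if k=="side" : continue
        a=V[:,1].astype(float);print(k,yy,"S",a[::2].astype(int).tolist(),"V",V[20:,2].tolist())
E
```

```text
tcp [0.5547 0.2433 0.1862] ang -9.16 t 11.4833 F [ 0.6 -1.   0.7] w 0.052
top -0.045 S [112, 111, 110, 110, 111, 111, 80, 12, 15, 49, 138, 23, 103, 122, 27, 18, 20, 16, 15, 18, 16, 17, 16, 97, 131, 45, 59, 116] V [131, 71, 42, 47, 97, 148, 147, 113, 95, 92, 90, 90, 91, 91, 90, 89, 90, 90, 91, 91, 89, 88, 89, 87, 87, 93, 118, 133, 109, 56, 46, 44, 53, 146, 152]
top -0.02 S [110, 111, 109, 110, 109, 108, 75, 12, 16, 14, 15, 15, 27, 34, 36, 33, 33, 34, 33, 35, 35, 34, 31, 15, 14, 19, 18, 14] V [91, 91, 91, 107, 137, 181, 196, 204, 207, 182, 166, 151, 127, 111, 108, 108, 128, 152, 167, 183, 198, 205, 203, 193, 168, 121, 97, 89, 89, 90, 90, 90, 90, 89, 87]
top 0.02 S [108, 109, 110, 111, 110, 110, 77, 15, 12, 18, 17, 17, 18, 18, 22, 27, 32, 32, 24, 26, 22, 20, 17, 19, 16, 17, 14, 15] V [92, 92, 92, 92, 92, 93, 96, 104, 112, 128, 150, 168, 177, 181, 186, 198, 209, 177, 163, 156, 132, 114, 99, 91, 91, 91, 90, 88, 89, 90, 90, 89, 88, 88, 88]
top 0.045 S [110, 110, 110, 109, 106, 105, 65, 14, 15, 17, 85, 115, 84, 30, 18, 14, 14, 17, 15, 17, 11, 18, 18, 25, 63, 98, 84, 35] V [80, 115, 139, 141, 133, 107, 97, 92, 93, 91, 90, 89, 89, 90, 91, 89, 90, 91, 92, 90, 89, 89, 90, 90, 90, 91, 92, 98, 112, 124, 133, 135, 124, 112, 94]
```

The rear edge is parallel to the fence, at the same position in all four scans. Its depth matches flush contact, and the push stalled against the fence. Handing in.

```bash
python3 -c "
from cell import bot
print(bot.job_done())"
```

```text
the job is handed in; nothing more can be done
None
```

The die block was turned square about 43 mm clear of the fence, then pushed until its bright face sat flat against it, well inside both ends; the arm backed away, touching none of the other things as far as I could tell, and the job was handed in at about 11.5 s.

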